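# Raise the selling desk's camera on its telescopic pole

### The arm

A 6-joint arm with a two-finger parallel gripper is mounted at the origin on the work surface. World frame = base frame: x ahead of the robot, y to its left, z up, the work surface at z = 0. Lengths are in m, angles in degrees, forces in N, time in s.
With the tool pointing down it reaches from about 0.275 to 0.775 m from the base axis. Payload 14.6 kg.
Tool frame: the origin (TCP) lies at the very end of the fingers, on their centre line; the grasp point (between the pads) lies manip.tcp_to_grasp behind it (manip.tcp_to_grasp is the distance from the TCP to the grasp point, in m); z points along the fingers, y is the direction in which the jaws open and shut (so a half turn about z gives the same grasp; the last joint's range is limited). The gripper opens to 85 mm and grips with 20 to 120 N. Pads are 22 mm wide; open, the fingers measure 114 mm over their backs; the gripper's body (76 mm by 85 mm) begins 54 mm behind the grasp point. The pads swing forward as they close: fully open they stand 13 mm farther back than shut.
Start: joints at [63.868, 15.075, -2.767, 72.158, 0, 81.102], TCP at [0.156, 0.501, 0.209] pointing down, gripper open.
Joint ranges: [-151.79, 151.79], [-50.71, 97.33], [-67.44, 78.34], [-121.81, 120.89], [-77.56, 73.72], [-180, 180]. Speed limits (degrees/s): [108.29, 108.29, 147.25, 159.86, 180, 180].

### API

Orientations are given as [roll, pitch, yaw] about the fixed x, y, z axes, in that order (R = Rz(yaw) Ry(pitch) Rx(roll)).
In Python, from cell import status, read_camera, camera_model, close_job, manip gives the robot as it stands.
- The arm moves only by the shell command python3 -m handwheel 'ROWS' [OPENING] [FORCE]. ROWS is JSON, a list of rows, each a list of 2 entries, a list of its own where there are three numbers: the shift along the tool's x, y, z in cm, then the turn, a rotation vector about the tool's x, y, z in rad. In form: [[[x, y, z], [wx, wy, wz]], ...]. A call has exactly 5 rows; each row is the pose to reach, as a shift and turn from the pose commanded when the call began, along the tool's axes at that moment; what a row does not reach only later rows make up. A row lasts 1/12 s, in which the tool goes at most 41.7 mm and 7.16 degrees, less where a joint would pass 70% of its speed; a pose out of reach is approached as far as the arm can. A call with a gripper value outside its range is refused whole. OPENING is the opening, from -1 (shut) to 1 (fully open), so that 0 is half open, set as the call begins (- or left out, the last holds). The fingers move at their own pace and stop on an object; FORCE is the grip in N (left out, the last holds). Time passes only in rows, so rows that repeat a pose let the fingers close, or fill a call up. It gives the time, the measured TCP pose, the force and the opening at its end, in the units of the state.
- status.read_state(): the state, without advancing time (a new reading comes with each control period).
- read_camera(name): name is "side" or "top" or "wrist"; returns the picture (420x560x3 uint8, red, green, blue); there is no depth.
- camera_model(name): a dict with "fx", "fy", "cx", "cy" (pixels), "rvec" (rotation vector, rad) and "tvec" (3), from world to camera coordinates, as OpenCV has them. Camera axes: x right, y down, z forward; pixel columns grow to the right and rows downward; lengths in m; the calibration is good to about 2 mm. The wrist camera is an equidistant fisheye: a pixel r from the principal point sees the ray r / f radians off the axis. A picture is of the moment at which its call begins: read the wrist's pose just before it. camera_model takes no time and is no camera call; for the wrist camera it gives the pose at the moment of the call.
- close_job(): hands the job in, once; it reports no verdict.
The state is a dict: "time": time; "qpos": joint angles; "joint_velocities": joint speeds; "joint_torque": joint torques, N m; "tool_pos": TCP position; "eef_rot": TCP orientation; "ft_force": force on the tool from outside, world axes, zero at the start; "torque": the same for the moment, N m; "finger_gap": finger opening in m.
Only numpy, scipy, OpenCV 4.12 (cv2) and the standard library are available. Lean on these libraries where they do the work, as an engineer would, in place of code of your own. Each camera call takes 0.05 s, during which the arm holds its last target.

### The job

Press the white release button down fully to unlock the little camera's telescopic pole, then take the camera gently by its two flat sides, squeezing it with no more than 50 N per finger, and pull it straight up past the first stop to the second stop, where the pole is fully extended. Keep holding it there: the program finishes with the camera still held at full height, because it sinks when let go. Leave the glass bowl, the tape roll and the foam parcel where they are.

Things in the scene. Friction and masses are not known exactly. Their poses are not given: they have to be found in the camera images.
- pole_base: Fixed desk stand, turned up to 0.8 rad either way. Steel plate 18 mm thick, x -55 to +145, y -55 to +55 mm. Origin on the table, on the pole's vertical axis; z up, x from the pole to the black button box behind the camera. Fixed outer tube (30 mm wide, collar 38 mm) at the origin, top 90 mm up. Box 56 (x) x 50 (y) mm, top 88 mm up, centred at x = +100 mm.
- camera: Small grey camera on the pole, 50 (x) x 40 (y) x 45 (z) mm, 0.2 kg; origin at its centre, 122.5 mm above the table when down, 242.5 mm at the second stop; axes as pole_base. Round lens stands out 9 mm from its -x face. The flat sides to grip face +y and -y, 40 mm apart, with nothing beside them. It moves only straight up and down and cannot turn.
- button_top (a point): Centre of the top of the white round release button (28 mm diameter) on the black box, 100 mm from the pole along +x of pole_base, 102 mm above the table when up, 95 mm when fully down. Pressed straight down.
- release_button (a joint): How far the button is pressed, m: 0 up (locked), 0.007 fully down. It takes about 4 N, moves slowly, and stays down without being held. The pole unlocks only with the button more than about 4 mm down; locked, the camera cannot be lifted.
- inner_tube (a joint): Travel of the inner tube (carries the camera) out of the middle tube, m: 0 in, 0.060 at the first stop. Slides first and easily (about 3 N to lift); sinks by its own weight when let go.
- middle_tube (a joint): Travel of the middle tube out of the fixed tube, m: 0 in, 0.060 at the second stop. It follows once the inner tube is at the first stop, against some 5 N of friction (about 8 N pull in all); then a hard stop. In all the camera rises 120 mm.
- glass_bowl: Bystander: loose glass bowl, rim 150 mm across, 55 mm high, origin under its centre.
- tape_roll: Bystander: loose roll of packing tape lying flat, 100 mm across, 48 mm high, origin under its centre.
- foam_parcel: Bystander: loose foam parcel 120 x 100 x 75 mm, origin under its centre.
Mind the look-alikes: they are no part of the job. Several things look just like the pole_base: the one meant starts farthest to the robot's left.

How it is judged (in metres and radians):
On the way, in this order (a step that is already met when the one before it is completed fails the run):
1. the release button is pressed down (value of joint release_button above 0.0055 m), for 0.1 s.
2. the camera is drawn up to the first stop (value of joint inner_tube above 0.055 m), for 0.1 s.
3. the camera is drawn up to the second stop (value of joint each of inner_tube, middle_tube above 0.054 m), for 0.2 s.
At the end, for the whole second after the job is handed in: The button is down (more than 5.5 mm), both tubes are within 6 mm of their full 60 mm travel, and the camera is still, held there by the fingers (contact above 2 N) and touched by none of the bystanders (all of step 3 and value of joint release_button above 0.0055 m and height (world z) of camera above 0.2305 m and contact force between the fingers and camera above 2 N and linear speed of camera below 0.02 m/s and contact force between each of glass_bowl, tape_roll, foam_parcel and camera below 0.1 N); the arm keeps its last pose, push and grip.
It fails at once if the camera is squeezed or wrenched (over 120 N in all, both fingers together) (contact force between the fingers and camera above 120 N).
It fails at once if the glass bowl is moved (distance of glass_bowl from where it was at the start of the episode above 0.03 m).
It fails at once if the tape roll is moved (distance of tape_roll from where it was at the start of the episode above 0.03 m).
It fails at once if the foam parcel is moved (distance of foam_parcel from where it was at the start of the episode above 0.03 m).
It also fails if it takes over 43 s, if anything falls off the work surface, if the arm or the gripper's body presses on something with over 40 N, if the wrist force passes 120 N, or if a joint passes its speed limit or range.

## Working session

There is one attempt and no reset: what is moved stays moved. The work goes in short steps, Python scripts to look and compute and a shell command to move; the robot and the scene stay as the last step left them, time stands still between calls to the robot, and variables do not carry over. Pictures are saved under pics/ and viewed, and the job is handed in when it is done.

```bash
ls; mkdir -p pics; python3 - <<'E'
from cell import status, read_camera, camera_model, manip
import cv2
s=status.read_state();print(s);print(manip.tcp_to_grasp)
for n in("side","top","wrist"):
    print(n,camera_model(n)); cv2.imwrite(f"pics/{n}0.png",read_camera(n)[:,:,::-1])
E
```

```text
pics
{'time': 0.0, 'qpos': array([ 6.38678614e+01,  1.50986565e+01, -2.80305165e+00,  7.21584760e+01,
        1.74049085e-03,  8.11023505e+01]), 'joint_velocities': array([ 0.02643923, -0.04185044,  0.02426265,  0.00195432, -0.05531567,
        0.02430983]), 'joint_torque': array([-1.97662455e-03, -6.37613940e+01,  3.84577596e+01,  1.34633595e-02,
       -2.28833733e-04,  1.03117736e-05]), 'tool_pos': array([0.15541142, 0.50116542, 0.20863127]), 'eef_rot': array([-1.79940809e+02, -1.10282261e-02,  1.62765504e+02]), 'ft_force': array([ 0.07822749, -0.41793131,  0.30430779]), 'torque': array([-0.05047046, -0.05317406, -0.00457585]), 'finger_gap': 0.08568321443401962}
0.0187
side {'fx': 426.08810827552827, 'fy': 426.08810827552827, 'cx': 280.6112621639975, 'cy': 211.2988262840022, 'rvec': array([ 2.24588264, -0.45046493,  0.19474987]), 'tvec': array([-0.46329619,  0.14706885,  1.28492606])}
top {'fx': 439.30119326254555, 'fy': 439.30119326254555, 'cx': 278.1721870535815, 'cy': 210.00590623800562, 'rvec': array([ 2.09790887, -2.10413428,  0.24629776]), 'tvec': array([-0.081674  ,  0.48748148,  1.26999882])}
wrist {'fx': 325.19226210127806, 'fy': 325.19226210127806, 'cx': 281.07961020577136, 'cy': 205.27033039394567, 'rvec': array([-2.3457266 , -1.72819832, -0.23426078]), 'tvec': array([-0.52460038, -0.03426212,  0.37914485])}
```

View pics/top0.png

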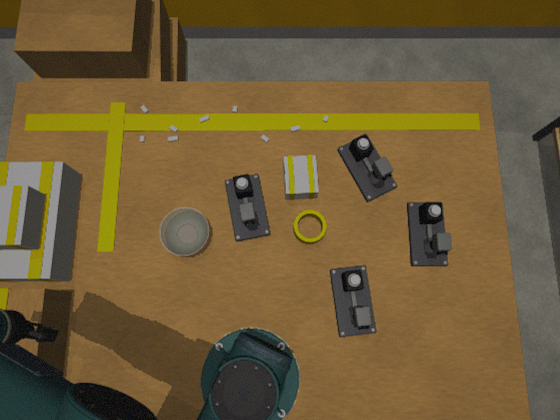

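View pics/side0.png

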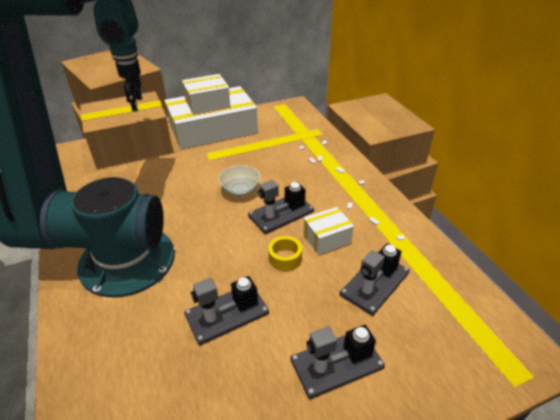

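View pics/wrist0.png

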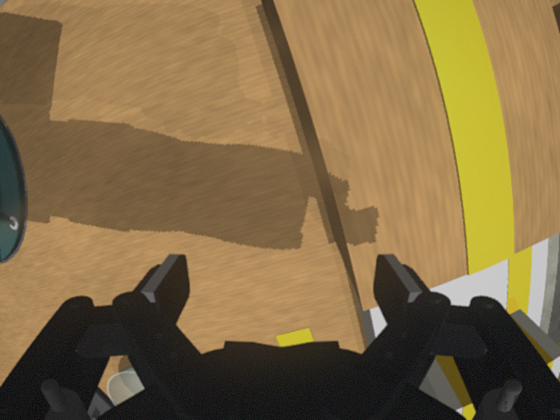

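The top picture shows four stands. The robot's left is image left, so the target is the one around (247, 207): button at (242, 183), camera at (247, 212). The bowl at (186, 232) and the parcel at (301, 176) are close by, and the tape roll is at (310, 226).

```bash
python3 - <<'E'
import cv2
a=cv2.imread("pics/top0.png")[160:260,200:330];cv2.imwrite("pics/topz.png",cv2.resize(a,None,fx=6,fy=6,interpolation=cv2.INTER_CUBIC))
a=cv2.imread("pics/side0.png")[160:250,210:340];cv2.imwrite("pics/sidez.png",cv2.resize(a,None,fx=6,fy=6,interpolation=cv2.INTER_CUBIC))
E
```

```text
(no output)
```

View pics/topz.png

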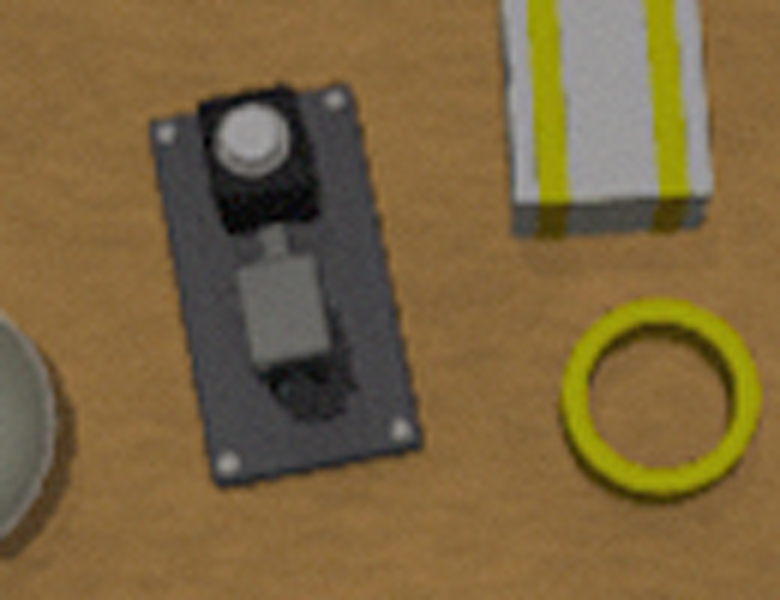

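View pics/sidez.png

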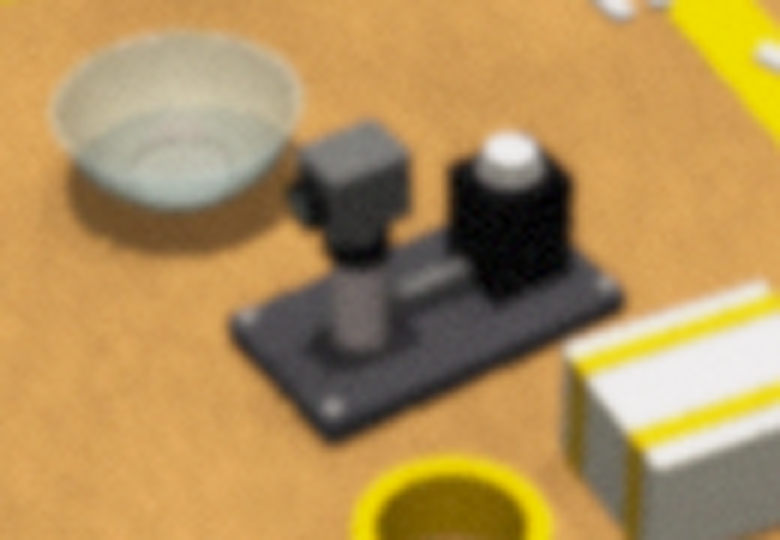

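The zooms show the plate corners, the button top (252,138) in top and (509,146) in side, and the camera top, which is enough to fit the stand pose.

```bash
cat > h.py <<'E'
import numpy as np, cv2
from scipy.optimize import least_squares
from scipy.spatial.transform import Rotation as R
from cell import status, read_camera, camera_model, manip
def proj(P,n):
    m=camera_model(n);K=np.array([[m['fx'],0,m['cx']],[0,m['fy'],m['cy']],[0,0,1]])
    return cv2.projectPoints(np.array(P,float).reshape(-1,3),m['rvec'],m['tvec'],K,None)[0][:,0]
def ray(uv,n,z):
    m=camera_model(n);Rm=R.from_rotvec(m['rvec']).as_matrix();d=Rm.T@np.array([(uv[0]-m['cx'])/m['fx'],(uv[1]-m['cy'])/m['fy'],1]);o=-Rm.T@m['tvec']
    return o+d*(z-o[2])/d[2]
def pose():
    s=status.read_state();return s['time'],np.array(s['tool_pos']),R.from_euler('xyz',s['eef_rot'],degrees=True)
def totool(target,yaw=None):
    "shift cm in tool axes to target TCP and turn"
    t,p,r=pose();return r.inv().apply(np.array(target)-p)*100
E
python3 - <<'E'
from h import *
zt=lambda u,v:((u+.5)/6-.5+200,(v+.5)/6-.5+160)
zs=lambda u,v:((u+.5)/6-.5+210,(v+.5)/6-.5+160)
T={(.145,.055,.018):(152,122),(.145,-.055,.018):(350,88),(-.055,-.055,.018):(418,437),(-.055,.055,.018):(217,476),(.1,0,.102):(252,138),(0,0,.145):(284,309)}
S={(-.055,.055,.018):(235,320),(-.055,-.055,.018):(333,430),(.145,-.055,.018):(622,293),(.1,0,.102):(509,146),(0,0,.145):(354,152)}
def w(P,q): c,s=np.cos(q[2]),np.sin(q[2]);P=np.array(P);return np.c_[q[0]+c*P[:,0]-s*P[:,1],q[1]+s*P[:,0]+c*P[:,1],P[:,2]]
def f(q,wh='ts'):
    r=[]
    if 't' in wh:r.append(proj(w(list(T),q),'top')-[zt(*v) for v in T.values()])
    if 's' in wh:r.append(proj(w(list(S),q),'side')-[zs(*v) for v in S.values()])
    return np.concatenate(r).ravel()
for wh in('t','s','ts'):
    o=least_squares(f,[.5,.1,.1],args=(wh,));print(wh,o.x,np.degrees(o.x[2]),np.round(o.fun,1))
q=o.x;print('button',w([(.1,0,.102)],q))
print('bowl',ray((186,232),'top',.055),'parcel',ray((300.5,174),'top',.075),'tape',ray((310,226),'top',.048))
E
```

```text
t [0.46467245 0.00544879 0.19326643] 11.073350759946678 [-0.8 -0.6  0.4 -1.4  1.1  1.4 -0.7  1.8  0.1 -0.9 -0.1 -0.4]
s [0.46392143 0.00216383 0.21773937] 12.475546796831413 [-1.9 -0.1 -0.   0.2  1.5 -0.7  0.2  0.5  0.2 -0.2]
ts [0.46458383 0.00454205 0.20055982] 11.491231510507028 [-0.8 -0.4  0.3 -1.5  1.5  1.3 -0.2  1.9  0.2 -0.8  0.2 -0.3 -1.8 -0.8
 -0.5 -0.4  1.6 -0.7  0.4  0.3  0.2 -0.7]
button [[0.56257935 0.02446385 0.102     ]]
bowl [0.42084512 0.19231556 0.055     ] parcel [ 0.59494251 -0.15117995  0.075     ] tape [ 0.43945236 -0.17892048  0.048     ]
```

```bash
python3 - <<'E'
from h import *
m=camera_model('wrist');Rm=R.from_rotvec(m['rvec']);o=-Rm.inv().apply(m['tvec']);t,p,r=pose()
print('cam in tool mm',r.inv().apply(o-p)*1000,'axis',r.inv().apply(Rm.inv().apply([0,0,1])))
print(totool([.5626,.0245,.20]))
E
```

```text
cam in tool mm [ 6.83249051e+01  1.32119465e-01 -1.65209750e+02] axis [-2.67797777e-01 -2.52889298e-04  9.63475110e-01]
[-53.01196261 -33.47083968   0.89373501]
```

```bash
python3 -m handwheel '[[[-3.3,-2.1,0],[0,0,-0.1]],[[-6.6,-4.2,0],[0,0,-0.2]],[[-9.9,-6.3,0],[0,0,-0.3]],[[-13.2,-8.4,0],[0,0,-0.4]],[[-16.5,-10.5,0],[0,0,-0.5]]]' -1 25; python3 - <<'E'
from h import *
t,p,r=pose();print(totool([.5626,.0245,.18]),r.as_euler('xyz',degrees=True))
E
```

```text
time: 0.57
tool_pos: [0.282, 0.3515, 0.209]
eef_rot: [-180.0, -0.0, -168.4]
ft_force: [1.5, 0.1, -0.4]
finger_gap: 0.0252
[-20.92428377 -37.66357508   2.90269814] [-1.79994766e+02 -4.21953878e-03 -1.68420928e+02]
```

```bash
python3 -m handwheel '[[[-1.9,-3.4,0],[0,0,0]],[[-3.8,-6.8,0],[0,0,0]],[[-5.7,-10.2,0],[0,0,0]],[[-7.6,-13.6,0],[0,0,0]],[[-9.5,-17.0,0],[0,0,0]]]' -1 25; python3 -m handwheel '[[[-1.9,-3.4,0],[0,0,0]],[[-3.8,-6.8,0],[0,0,0]],[[-5.5,-10.0,0],[0,0,0]],[[-7.2,-13.0,0.5],[0,0,0]],[[-8.5,-15.0,1.0],[0,0,0]]]' -1 25; python3 - <<'E'
from h import *
t,p,r=pose();print(totool([.5626,.0245,.18]),r.as_euler('xyz',degrees=True))
for n in("side","top","wrist"): cv2.imwrite(f"pics/{n}1.png",read_camera(n)[:,:,::-1])
E
```

```text
time: 0.98
tool_pos: [0.4086, 0.2031, 0.2091]
eef_rot: [180.0, 0.0, -168.7]
ft_force: [1.3, 1.4, 0.4]
finger_gap: -0.0001
time: 1.4
tool_pos: [0.522, 0.0718, 0.1988]
eef_rot: [-180.0, 0.0, -168.8]
ft_force: [0.6, 1.0, 0.2]
finger_gap: 0.0007
[-3.06247146 -5.42687307  1.88017788] [-1.79979921e+02  1.73488269e-02 -1.68830419e+02]
```

View pics/wrist1.png

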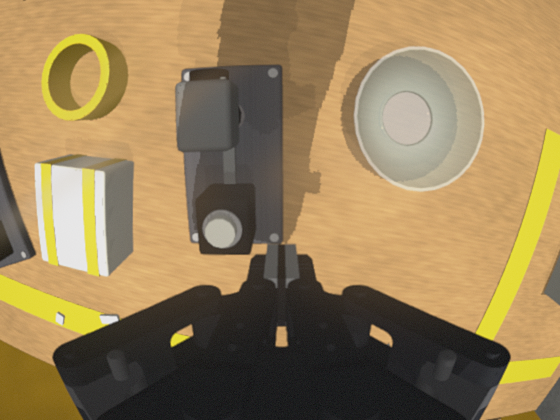

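View pics/side1.png

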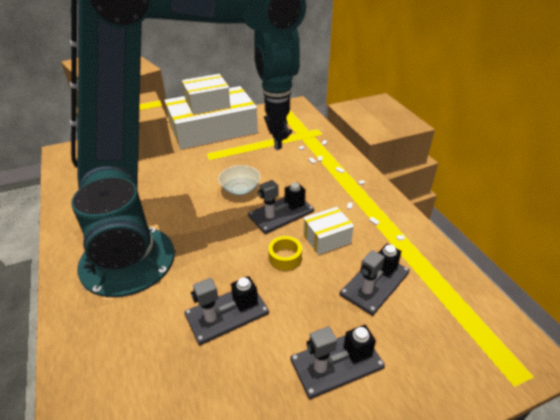

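The wrist picture shows the right stand: button at about (223,229), camera at about (208,115), bowl clear on the right. I'll refine the pose from it.

```bash
cat >> h.py <<'E'
def wray(uv,z,m=None):
    m=m or camera_model('wrist');d=np.array([(uv[0]-m['cx'])/m['fx'],(uv[1]-m['cy'])/m['fy']]);th=np.hypot(*d)
    v=np.r_[d/th*np.sin(th),np.cos(th)];Rm=R.from_rotvec(m['rvec']).inv();v=Rm.apply(v);o=-Rm.apply(m['tvec']);return o+v*(z-o[2])/v[2]
E
python3 - <<'E'
from h import *
a=cv2.imread("pics/wrist1.png")[50:260,150:300];cv2.imwrite("pics/wz1.png",cv2.resize(a,None,fx=2.8*1,fy=2.8,interpolation=cv2.INTER_CUBIC))
for n,uv,z in(('btn',(223,229),.102),('c281,66',(282,66),.018),('c',(280,242),.018)):print(n,wray(uv,z))
E
```

```text
btn [0.55552208 0.02926567 0.102     ]
c281,66 [0.39969155 0.05067812 0.018     ]
c [0.59076874 0.08598079 0.018     ]
```

View pics/wz1.png

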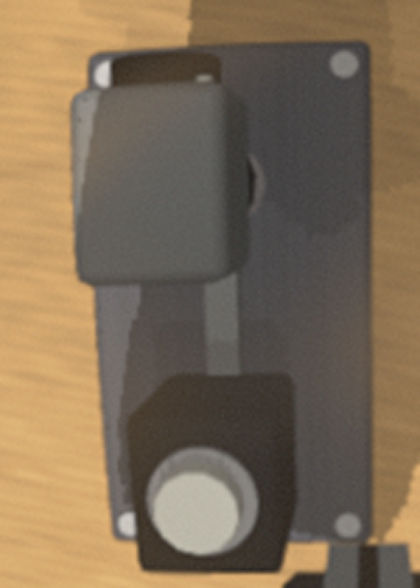

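```bash
python3 -m handwheel '[[[0,0,0],[0,0,0]],[[0,0,0],[0,0,0]],[[0,0,0],[0,0,0]],[[0,0,0],[0,0,0]],[[0,0,0],[0,0,0]]]' -1 25; python3 - <<'E'
from h import *
a=read_camera('wrist')[:,:,::-1];cv2.imwrite("pics/wrist2.png",a);a=a[50:260,150:300]
cv2.imwrite("pics/wz2.png",cv2.resize(a,None,fx=2.8*1,fy=2.8,interpolation=cv2.INTER_CUBIC))
print(pose()[1])
E
```

```text
time: 1.97
tool_pos: [0.5202, 0.0749, 0.1994]
eef_rot: [-180.0, 0.0, -168.7]
ft_force: [0.3, -0.9, 0.1]
finger_gap: 0.0
[0.52025591 0.07478305 0.19931029]
```

View pics/wz2.png

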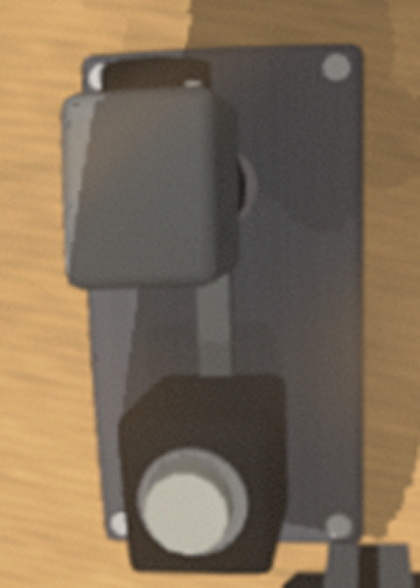

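The settled view gives plate corners (84,57), (361,46), (361,540) and (107,540), the button top at (186,513), and the camera top centre at (141,190), all in zoom pixels.

```bash
python3 - <<'E'
from h import *
W={(-.055,.055,.018):(361,46),(.145,.055,.018):(361,540),(.145,-.055,.018):(107,540),(-.055,-.055,.018):(84,57),(.1,0,.102):(186,513),(0,0,.145):(141,190)}
P=np.array(list(W));M=np.array([wray(((u+.5)/2.8-.5+150,(v+.5)/2.8-.5+50),k[2]) for k,(u,v) in W.items()])
def f(q,i=slice(None)):
    c,s=np.cos(q[2]),np.sin(q[2]);return (np.c_[q[0]+c*P[:,0]-s*P[:,1],q[1]+s*P[:,0]+c*P[:,1]]-M[:,:2])[i].ravel()
o=least_squares(f,[.46,0,.2]);print(o.x,np.degrees(o.x[2]),np.round(o.fun*1000,1).reshape(-1,2));q=o.x
print(M)
b=[q[0]+.1*np.cos(q[2]),q[1]+.1*np.sin(q[2]),.115];print(b,totool(b))
E
```

```text
[0.46260134 0.00643734 0.19505368] 11.17575237093363 [[-2.1  1.3]
 [ 2.3  2. ]
 [ 1.4 -1. ]
 [-1.2 -1.7]
 [ 0.2  0.5]
 [-0.6 -1.1]]
[[ 0.40010204  0.04846983  0.018     ]
 [ 0.59186303  0.08649633  0.018     ]
 [ 0.6141563  -0.01843033  0.018     ]
 [ 0.42053954 -0.05650463  0.018     ]
 [ 0.56048047  0.02536071  0.102     ]
 [ 0.46315707  0.00750154  0.145     ]]
[np.float64(0.5607050620677528), np.float64(0.025819264244501927), 0.115] [-3.00400647 -5.59323902  8.43265955]
```

```bash
python3 -m handwheel '[[[-1.5,-2.8,0],[0,0,0]],[[-3.0,-5.6,1.0],[0,0,0]],[[-3.0,-5.6,3.5],[0,0,0]],[[-3.0,-5.6,6.5],[0,0,0]],[[-3.0,-5.6,8.4],[0,0,0]]]'; python3 -m handwheel '[[[0,0,0.4],[0,0,0]],[[0,0,0.8],[0,0,0]],[[0,0,1.0],[0,0,0]],[[0,0,1.1],[0,0,0]],[[0,0,1.2],[0,0,0]]]'
```

```text
time: 2.43
tool_pos: [0.5602, 0.0251, 0.1128]
eef_rot: [180.0, -0.1, -168.8]
ft_force: [-0.2, 0.9, -0.5]
finger_gap: -0.0003
time: 2.85
tool_pos: [0.5614, 0.0254, 0.1041]
eef_rot: [-180.0, 0.1, -168.7]
ft_force: [0.0, -0.3, 0.0]
finger_gap: -0.0001
```

Just above the button; pressing down slowly.

```bash
python3 -m handwheel '[[[0,0,0.15],[0,0,0]],[[0,0,0.3],[0,0,0]],[[0,0,0.4],[0,0,0]],[[0,0,0.5],[0,0,0]],[[0,0,0.6],[0,0,0]]]'; python3 -m handwheel '[[[0,0,0.1],[0,0,0]],[[0,0,0.15],[0,0,0]],[[0,0,0.2],[0,0,0]],[[0,0,0.25],[0,0,0]],[[0,0,0.3],[0,0,0]]]'
```

```text
time: 3.27
tool_pos: [0.5608, 0.0253, 0.097]
eef_rot: [-180.0, 0.0, -168.7]
ft_force: [-0.2, -0.7, -0.4]
finger_gap: 0.0002
time: 3.68
tool_pos: [0.5608, 0.0253, 0.0941]
eef_rot: [-180.0, 0.0, -168.7]
ft_force: [-0.0, 0.8, -0.5]
finger_gap: -0.0001
```

```bash
python3 - <<'E'
from h import *
for n in("side","wrist"):
    a=read_camera(n)[:,:,::-1]
    if n=='side':a=cv2.resize(a[160:250,210:340],None,fx=6,fy=6,interpolation=cv2.INTER_CUBIC)
    cv2.imwrite(f"pics/{n}3.png",a)
s=status.read_state();print(s['tool_pos'],s['ft_force'])
E
```

```text
[0.56078921 0.02532319 0.09403388] [-0.56792937  0.10004629  0.66394627]
```

View pics/side3.png

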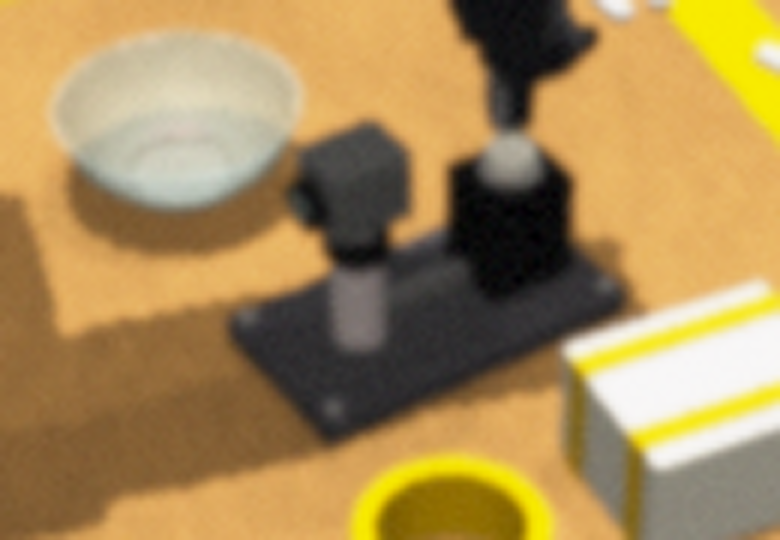

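View pics/wrist3.png

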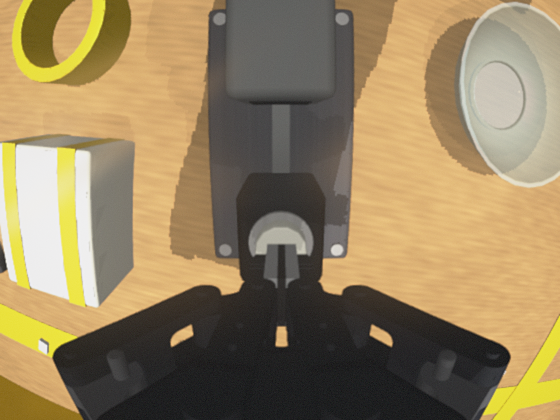

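No contact force yet, and the side picture shows the fingertip only just above the button, which hasn't moved. I'll keep going down in small steps and watch the force.

```bash
python3 -m handwheel '[[[0,0,0.08],[0,0,0]],[[0,0,0.16],[0,0,0]],[[0,0,0.24],[0,0,0]],[[0,0,0.32],[0,0,0]],[[0,0,0.4],[0,0,0]]]'; python3 - <<'E'
from h import *
n='side';a=read_camera(n)[:,:,::-1]
a=cv2.resize(a[160:220,270:340],None,fx=8,fy=8,interpolation=cv2.INTER_CUBIC)
cv2.imwrite(f"pics/{n}4.png",a)
E
```

```text
time: 4.2
tool_pos: [0.5608, 0.0253, 0.09]
eef_rot: [180.0, -0.0, -168.7]
ft_force: [0.4, -1.1, 0.6]
finger_gap: 0.0004
```

View pics/side4.png

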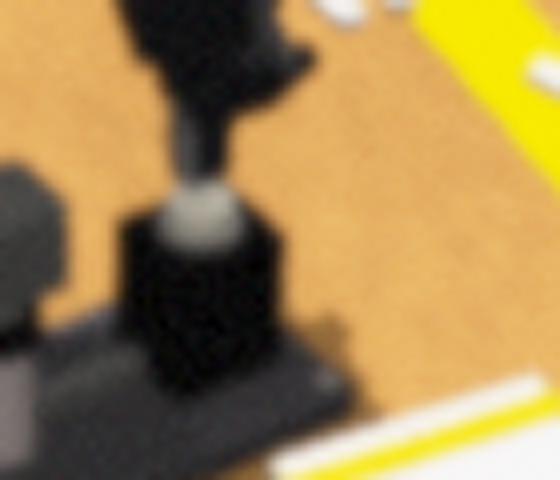

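```bash
python3 - <<'E'
from h import *
print(proj([[.5608,.0253,.09],[.5608,.0253,.095],[.5608,.0253,.102],[.5608,.0253,.11]],'side'))
E
```

```text
[[294.12847236 187.12756059]
 [294.14718975 185.91928408]
 [294.17354136 184.21819027]
 [294.20386984 182.26037436]]
```

```bash
python3 - <<'E'
from h import *
a=read_camera('top')[:,:,::-1];b=read_camera('wrist')[:,:,::-1]
a=cv2.resize(a[160:240,200:300],None,fx=4,fy=4,interpolation=cv2.INTER_CUBIC)
b=cv2.resize(b[150:310,220:340],None,fx=3,fy=3,interpolation=cv2.INTER_CUBIC)
c=np.zeros((480,770,3),np.uint8);c[:320,:400]=a;c[:,405:765]=b
cv2.imwrite("pics/tw5.png",c);s=status.read_state();print(s['tool_pos'],s['ft_force'],s['qpos'])
E
```

```text
[0.5607607  0.02530633 0.09001992] [ 0.2813441  -1.47253776  0.750617  ] [-5.73348491e+00  2.21210951e+01 -1.12942203e+01  5.65917402e+01
  8.02040180e-05 -1.69930268e+01]
```

View pics/tw5.png

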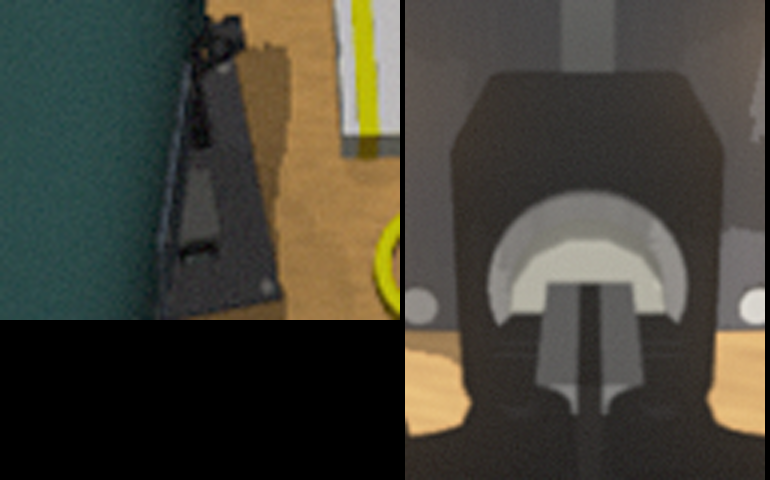

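```bash
python3 -m handwheel '[[[0,0,0.05],[0,0,0]],[[0,0,0.1],[0,0,0]],[[0,0,0.15],[0,0,0]],[[0,0,0.2],[0,0,0]],[[0,0,0.25],[0,0,0]]]';python3 -m handwheel '[[[0,0,0.05],[0,0,0]],[[0,0,0.1],[0,0,0]],[[0,0,0.15],[0,0,0]],[[0,0,0.2],[0,0,0]],[[0,0,0.25],[0,0,0]]]'; python3 - <<'E'
from h import *
a=read_camera('side')[:,:,::-1];b=read_camera('wrist')[:,:,::-1]
a=cv2.resize(a[160:220,270:320],None,fx=8,fy=8,interpolation=cv2.INTER_CUBIC)
b=cv2.resize(b[150:310,220:340],None,fx=3,fy=3,interpolation=cv2.INTER_CUBIC)
c=np.zeros((480,770,3),np.uint8);c[:480,:400]=a;c[:,405:765]=b
cv2.imwrite("pics/tw6.png",c);s=status.read_state();print(s['tool_pos'],s['ft_force'],s['joint_torque'])
E
```

```text
time: 4.77
tool_pos: [0.5608, 0.0253, 0.0876]
eef_rot: [-180.0, 0.0, -168.7]
ft_force: [-0.2, 0.2, 1.1]
finger_gap: 0.0002
time: 5.18
tool_pos: [0.5608, 0.0253, 0.085]
eef_rot: [-180.0, -0.0, -168.7]
ft_force: [-0.1, -1.0, 0.5]
finger_gap: 0.0001
[0.56077447 0.02531683 0.08499903] [-0.35090688 -0.54207635 -0.10178356] [-1.59135758e-03 -7.19155312e+01  3.50017512e+01 -5.72840951e-02
 -1.90885621e-04 -1.74530044e-05]
```

View pics/tw6.png

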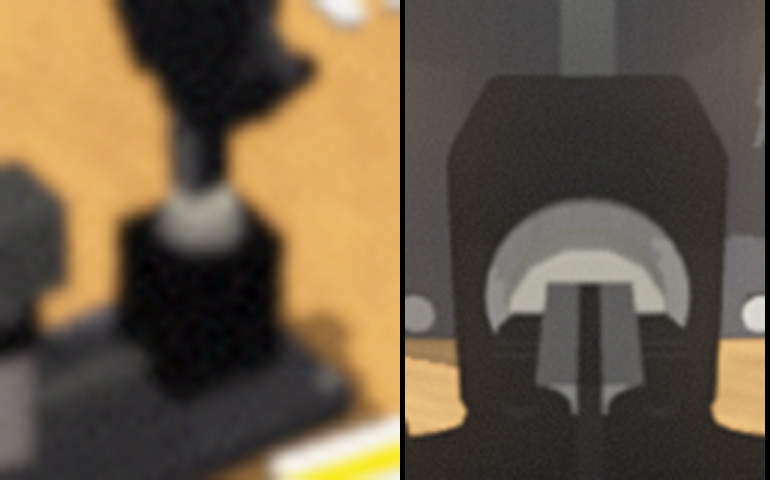

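```bash
cat >> h.py <<'E'
def wproj(P):
    m=camera_model('wrist');c=R.from_rotvec(m['rvec']).apply(np.atleast_2d(P))+m['tvec'];rr=np.hypot(c[:,0],c[:,1]);th=np.arctan2(rr,c[:,2])
    return np.c_[m['cx']+m['fx']*th*c[:,0]/rr,m['cy']+m['fy']*th*c[:,1]/rr]
Q=np.array([.4628,.0063,.1955])
def st(P): P=np.atleast_2d(P);c,s=np.cos(Q[2]),np.sin(Q[2]);return np.c_[Q[0]+c*P[:,0]-s*P[:,1],Q[1]+s*P[:,0]+c*P[:,1],P[:,2]]
E
python3 - <<'E'
from h import *
im=read_camera('wrist')[:,:,::-1].copy()
box=lambda x0,x1,y0,y1,z:[(x0,y0,z),(x1,y0,z),(x1,y1,z),(x0,y1,z)]
circ=lambda r,z:[(.1+r*np.cos(a),r*np.sin(a),z) for a in np.linspace(0,6.28,40)]
for P,c in((box(-.055,.145,-.055,.055,.018),(0,0,255)),(box(.072,.128,-.025,.025,.088),(0,255,0)),(circ(.014,.102),(255,0,0)),(circ(.014,.095),(255,0,255)),(box(-.025,.025,-.02,.02,.145),(0,255,255))):
    cv2.polylines(im,[np.round(wproj(st(P))*8).astype(int)],True,c,1,shift=3)
cv2.imwrite('pics/ov7.png',im)
s=cv2.resize(read_camera('side')[160:250,210:340,::-1],None,fx=6,fy=6,interpolation=cv2.INTER_CUBIC)
for P,c in((box(-.055,.145,-.055,.055,.018),(0,0,255)),(box(.072,.128,-.025,.025,.088),(0,255,0)),(circ(.014,.102),(255,0,0)),(circ(.014,.095),(255,0,255)),(box(-.025,.025,-.02,.02,.145),(0,255,255))):
    cv2.polylines(s,[np.round(((proj(st(P),'side')-[210,160]+.5)*6)).astype(int)],True,c,1)
cv2.imwrite('pics/os7.png',s)
E
```

```text
(no output)
```

View pics/ov7.png

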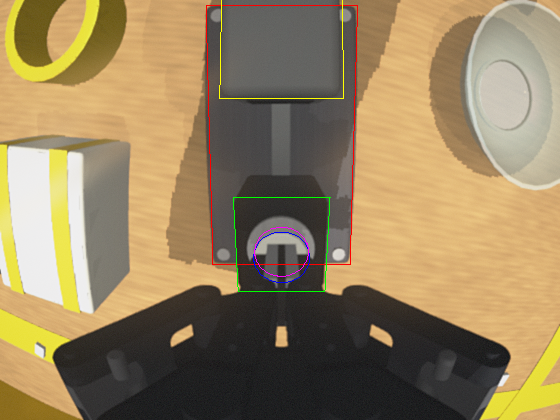

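View pics/os7.png

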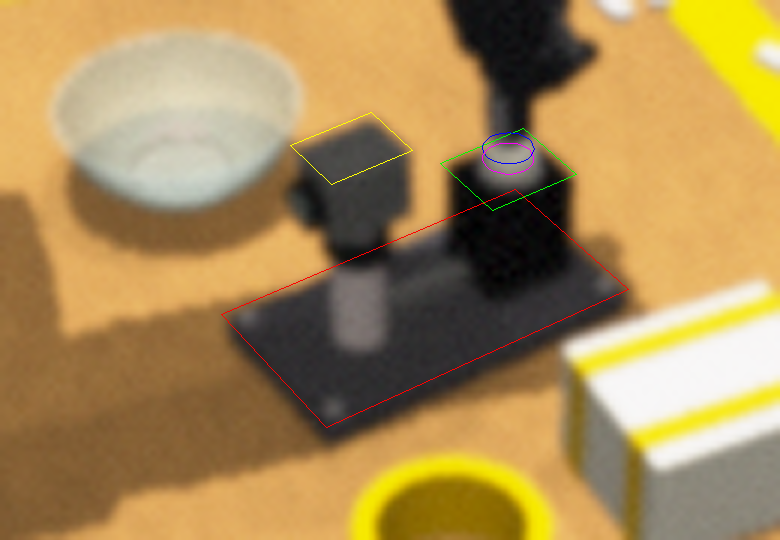

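The overlay matches the stand, but both views put the fingertips about 18–20 mm behind the reported TCP. That means they're only now reaching the button, so I'll keep going down slowly.

```bash
python3 -m handwheel '[[[0,0,0.05],[0,0,0]],[[0,0,0.1],[0,0,0]],[[0,0,0.15],[0,0,0]],[[0,0,0.2],[0,0,0]],[[0,0,0.25],[0,0,0]]]';python3 -m handwheel '[[[0,0,0.05],[0,0,0]],[[0,0,0.1],[0,0,0]],[[0,0,0.15],[0,0,0]],[[0,0,0.2],[0,0,0]],[[0,0,0.25],[0,0,0]]]'
```

```text
time: 5.8
tool_pos: [0.5608, 0.0253, 0.0825]
eef_rot: [-180.0, -0.0, -168.7]
ft_force: [0.6, -0.5, 0.8]
finger_gap: 0.0001
time: 6.22
tool_pos: [0.5608, 0.0253, 0.08]
eef_rot: [-180.0, -0.0, -168.7]
ft_force: [-0.3, -0.3, 0.5]
finger_gap: -0.0003
```

```bash
python3 -m handwheel '[[[0,0,0.05],[0,0,0]],[[0,0,0.1],[0,0,0]],[[0,0,0.15],[0,0,0]],[[0,0,0.2],[0,0,0]],[[0,0,0.25],[0,0,0]]]';python3 - <<'E'
from h import *
a=read_camera('side')[:,:,::-1];b=read_camera('wrist')[:,:,::-1]
a=cv2.resize(a[160:220,270:320],None,fx=8,fy=8,interpolation=cv2.INTER_CUBIC)
b=cv2.resize(b[150:310,220:340],None,fx=3,fy=3,interpolation=cv2.INTER_CUBIC)
c=np.zeros((480,770,3),np.uint8);c[:480,:400]=a;c[:,405:765]=b
cv2.imwrite("pics/tw8.png",c)
E
```

```text
time: 6.63
tool_pos: [0.5608, 0.0253, 0.0776]
eef_rot: [-180.0, 0.0, -168.7]
ft_force: [-0.7, 0.7, 3.2]
finger_gap: 0.0004
```

View pics/tw8.png

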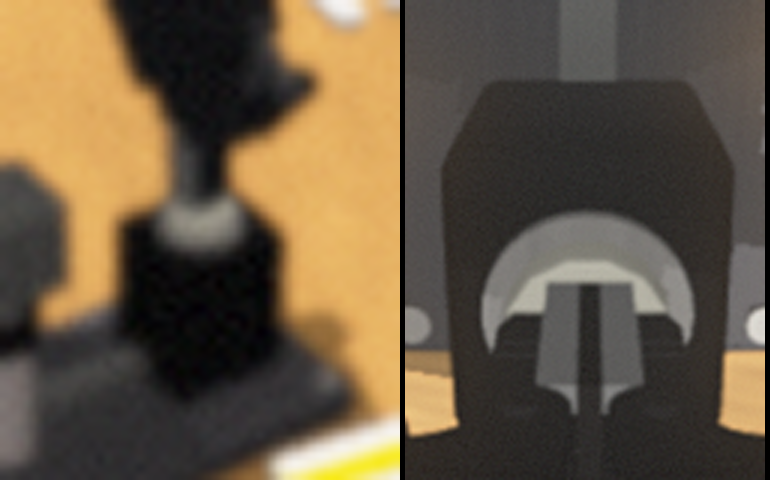

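Contact: Fz is 3.2 N with the TCP at about 0.078. Pressing another 7 mm or so.

```bash
python3 -m handwheel '[[[0,0,0.05],[0,0,0]],[[0,0,0.1],[0,0,0]],[[0,0,0.15],[0,0,0]],[[0,0,0.2],[0,0,0]],[[0,0,0.25],[0,0,0]]]';python3 -m handwheel '[[[0,0,0.05],[0,0,0]],[[0,0,0.1],[0,0,0]],[[0,0,0.15],[0,0,0]],[[0,0,0.2],[0,0,0]],[[0,0,0.25],[0,0,0]]]'
```

```text
time: 7.15
tool_pos: [0.5608, 0.0253, 0.0751]
eef_rot: [-180.0, 0.0, -168.7]
ft_force: [-0.6, -0.2, 3.2]
finger_gap: -0.0002
time: 7.57
tool_pos: [0.5609, 0.0253, 0.0727]
eef_rot: [-180.0, 0.0, -168.7]
ft_force: [-5.4, 0.4, 15.7]
finger_gap: 0.0
```

```bash
python3 -m handwheel '[[[0,0,0.05],[0,0,0]],[[0,0,0.1],[0,0,0]],[[0,0,0.1],[0,0,0]],[[0,0,0.1],[0,0,0]],[[0,0,0.1],[0,0,0]]]';python3 - <<'E'
from h import *
a=read_camera('side')[:,:,::-1];b=read_camera('wrist')[:,:,::-1]
a=cv2.resize(a[160:220,270:320],None,fx=8,fy=8,interpolation=cv2.INTER_CUBIC)
b=cv2.resize(b[150:310,220:340],None,fx=3,fy=3,interpolation=cv2.INTER_CUBIC)
c=np.zeros((480,770,3),np.uint8);c[:480,:400]=a;c[:,405:765]=b
cv2.imwrite("pics/tw9.png",c)
E
```

```text
time: 7.98
tool_pos: [0.5609, 0.0253, 0.0727]
eef_rot: [-180.0, 0.1, -168.7]
ft_force: [-6.8, 0.5, 21.8]
finger_gap: 0.0001
```

View pics/tw9.png

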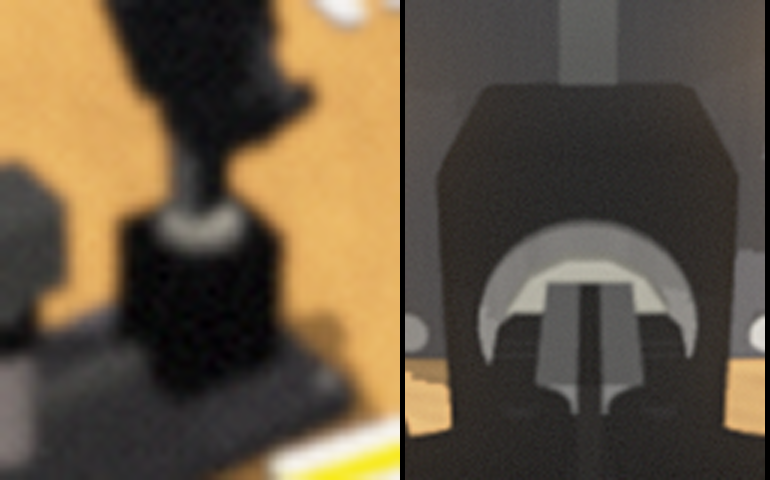

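The button is at its hard stop: 22 N with the TCP no longer moving. At 95 mm that puts the tips 22 mm behind the reported TCP. Next I raise, open and move over the camera.

```bash
python3 -m handwheel '[[[0,0,-2],[0,0,0]],[[0,0,-5],[0,0,0]],[[0,0,-8],[0,0,0]],[[0,0,-10],[0,0,0]],[[0,0,-11],[0,0,0]]]' ; python3 -m handwheel '[[[2,0,0],[0,0,0]],[[5,0,0],[0,0,0]],[[8,0,0],[0,0,0]],[[10,0,0],[0,0,0]],[[10,0,0],[0,0,0]]]' 1 25; python3 -m handwheel '[[[0,0,0],[0,0,0]],[[0,0,0],[0,0,0]],[[0,0,0],[0,0,0]],[[0,0,0],[0,0,0]],[[0,0,0],[0,0,0]]]' ; python3 - <<'E'
from h import *
c=st([0,0,.08])[0];print(c,totool(c),pose()[2].as_euler('xyz',degrees=True))
for n in("side","wrist"): cv2.imwrite(f"pics/{n}10.png",read_camera(n)[:,:,::-1])
E
```

```text
time: 8.5
tool_pos: [0.5617, 0.0253, 0.1842]
eef_rot: [-179.9, 0.2, -168.7]
ft_force: [0.2, 0.7, 0.6]
finger_gap: -0.0001
time: 8.92
tool_pos: [0.4594, 0.0056, 0.1817]
eef_rot: [180.0, -0.1, -168.8]
ft_force: [1.1, 0.8, 0.5]
finger_gap: 0.0606
time: 9.33
tool_pos: [0.4632, 0.0059, 0.1813]
eef_rot: [180.0, -0.0, -168.7]
ft_force: [-0.8, -0.7, -0.3]
finger_gap: 0.0852
[0.4628 0.0063 0.08  ] [ 0.02762319  0.04752413 10.13175271] [ 1.79990877e+02 -1.94317201e-02 -1.68723531e+02]
```

View pics/wrist10.png

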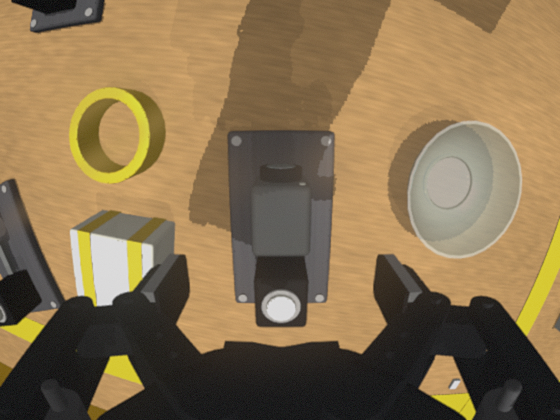

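View pics/side10.png

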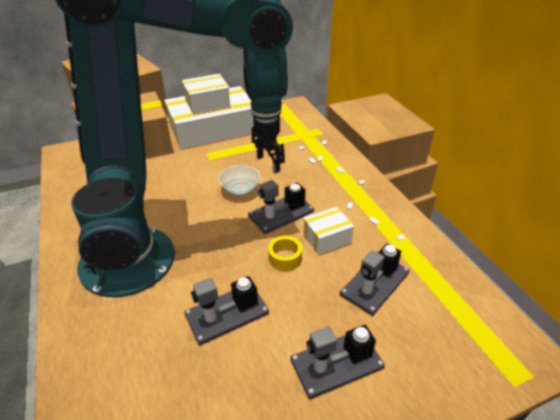

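The camera is centred between the open fingers (u≈281) and the button is still down. Descending part way, then checking.

```bash
python3 -m handwheel '[[[0,0,1.5],[0,0,0]],[[0,0,3.5],[0,0,0]],[[0,0,5.5],[0,0,0]],[[0,0,7.5],[0,0,0]],[[0,0,8.6],[0,0,0]]]' ; python3 -m handwheel '[[[0,0,0.2],[0,0,0]],[[0,0,0.4],[0,0,0]],[[0,0,0.4],[0,0,0]],[[0,0,0.4],[0,0,0]],[[0,0,0.4],[0,0,0]]]' ; python3 - <<'E'
from h import *
for n in("side","wrist"):
    a=read_camera(n)[:,:,::-1]
    if n=='side':a=cv2.resize(a[130:230,220:340],None,fx=6,fy=6,interpolation=cv2.INTER_CUBIC)
    cv2.imwrite(f"pics/{n}11.png",a)
E
```

```text
time: 9.85
tool_pos: [0.462, 0.006, 0.0937]
eef_rot: [180.0, -0.1, -168.7]
ft_force: [-0.8, -1.0, -0.8]
finger_gap: 0.0854
time: 10.27
tool_pos: [0.4632, 0.0057, 0.0923]
eef_rot: [-180.0, 0.1, -168.7]
ft_force: [0.5, 0.4, 0.3]
finger_gap: 0.0856
```

View pics/wrist11.png

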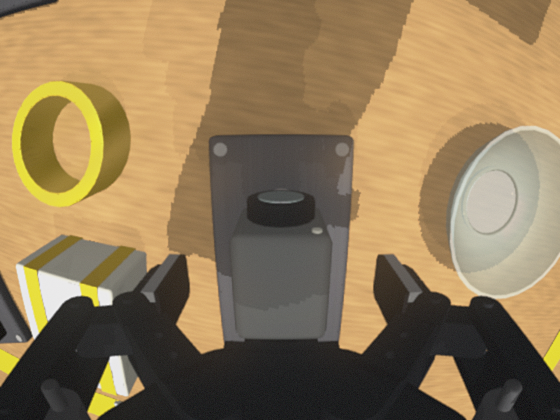

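View pics/side11.png

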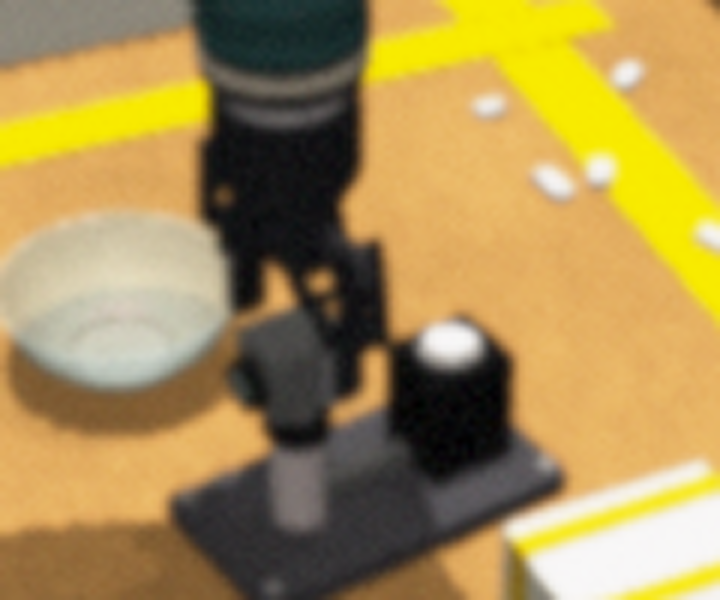

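```bash
python3 - <<'E'
from h import *
for y in(-.043,-.057,.043,.057):
  for z in(.1,.115,.13,.145): print(y,z,np.round((proj(st([0,y,z]),'side')[0]-[220,130]+.5)*6))
print('cam bottom/top',np.round((proj(st([[0,0,.145],[0,-.02,.1]]),'side')-[220,130]+.5)*6))
print(np.round(wproj(st([[.011,y,z] for y in(.043,) for z in (.1,.115,.13,.145)]+[[-.011,y,z] for y in(.043,) for z in (.1,.115,.13,.145)]))))
E
```

```text
-0.043 0.1 [338. 438.]
-0.043 0.115 [337. 416.]
-0.043 0.13 [337. 393.]
-0.043 0.145 [336. 370.]
-0.057 0.1 [353. 452.]
-0.057 0.115 [352. 430.]
-0.057 0.13 [352. 407.]
-0.057 0.145 [351. 384.]
0.043 0.1 [251. 354.]
0.043 0.115 [250. 332.]
0.043 0.13 [249. 310.]
0.043 0.145 [247. 287.]
0.057 0.1 [237. 341.]
0.057 0.115 [236. 319.]
0.057 0.13 [235. 297.]
0.057 0.145 [234. 274.]
cam bottom/top [[291. 327.]
 [314. 415.]]
[[360. 267.]
 [366. 280.]
 [374. 296.]
 [382. 313.]
 [363. 230.]
 [371. 240.]
 [379. 253.]
 [389. 268.]]
```

Side and wrist views agree that the open tips are at z≈0.13. I'll lower 15 mm, close part way to about 50 mm, and look.

```bash
python3 -m handwheel '[[[0,0,0.3],[0,0,0]],[[0,0,0.7],[0,0,0]],[[0,0,1.1],[0,0,0]],[[0,0,1.5],[0,0,0]],[[0,0,1.5],[0,0,0]]]' 0.2 20; python3 -m handwheel '[[[0,0,0],[0,0,0]],[[0,0,0],[0,0,0]],[[0,0,0],[0,0,0]],[[0,0,0],[0,0,0]],[[0,0,0],[0,0,0]]]'; python3 - <<'E'
from h import *
for n in("side","wrist"):
    a=read_camera(n)[:,:,::-1]
    if n=='side':a=cv2.resize(a[130:230,220:340],None,fx=6,fy=6,interpolation=cv2.INTER_CUBIC)
    cv2.imwrite(f"pics/{n}12.png",a)
E
```

```text
time: 10.78
tool_pos: [0.4622, 0.0059, 0.0757]
eef_rot: [180.0, -0.1, -168.7]
ft_force: [-0.0, 0.7, -0.5]
finger_gap: 0.0511
time: 11.2
tool_pos: [0.4628, 0.0058, 0.0767]
eef_rot: [-180.0, 0.0, -168.7]
ft_force: [0.1, 0.3, 0.2]
finger_gap: 0.0511
```

View pics/wrist12.png

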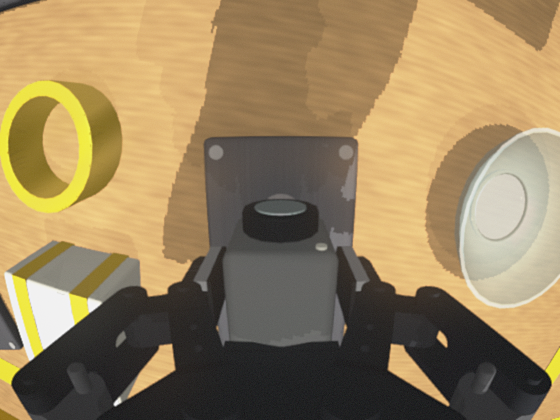

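View pics/side12.png

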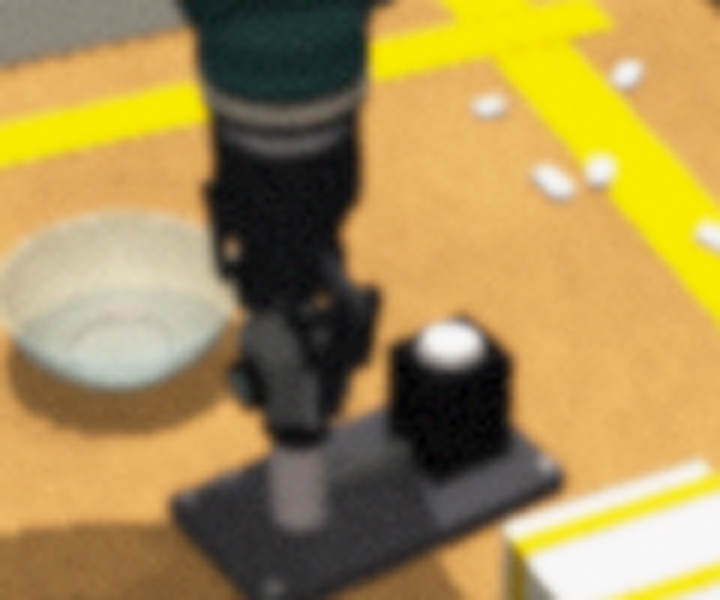

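The fingers flank the camera symmetrically, with tips near its lower edge and no body contact. Closing gently.

```bash
python3 -m handwheel '[[[0,0,0],[0,0,0]],[[0,0,0],[0,0,0]],[[0,0,0],[0,0,0]],[[0,0,0],[0,0,0]],[[0,0,0],[0,0,0]]]' -0.1 20;python3 -m handwheel '[[[0,0,0],[0,0,0]],[[0,0,0],[0,0,0]],[[0,0,0],[0,0,0]],[[0,0,0],[0,0,0]],[[0,0,0],[0,0,0]]]' -1 30
```

```text
time: 11.72
tool_pos: [0.4628, 0.0056, 0.0767]
eef_rot: [-180.0, 0.0, -168.7]
ft_force: [-0.0, -2.5, 2.2]
finger_gap: 0.04
time: 12.13
tool_pos: [0.4628, 0.0057, 0.0767]
eef_rot: [-180.0, 0.0, -168.7]
ft_force: [-0.3, -4.3, 4.8]
finger_gap: 0.0399
```

Gripped at 40 mm. Now a small lift as a test.

```bash
python3 -m handwheel '[[[0,0,-0.3],[0,0,0]],[[0,0,-0.7],[0,0,0]],[[0,0,-1.1],[0,0,0]],[[0,0,-1.5],[0,0,0]],[[0,0,-2.0],[0,0,0]]]';python3 -m handwheel '[[[0,0,-0.5],[0,0,0]],[[0,0,-1.0],[0,0,0]],[[0,0,-1.5],[0,0,0]],[[0,0,-2.0],[0,0,0]],[[0,0,-2.5],[0,0,0]]]'; python3 - <<'E'
from h import *
for n in("side","wrist"):
    a=read_camera(n)[:,:,::-1]
    if n=='side':a=cv2.resize(a[130:230,220:340],None,fx=6,fy=6,interpolation=cv2.INTER_CUBIC)
    cv2.imwrite(f"pics/{n}13.png",a)
E
```

```text
time: 12.55
tool_pos: [0.4627, 0.0057, 0.0969]
eef_rot: [-180.0, -0.0, -168.7]
ft_force: [1.6, -4.7, -4.4]
finger_gap: 0.04
time: 12.97
tool_pos: [0.4627, 0.0058, 0.1221]
eef_rot: [-180.0, -0.0, -168.7]
ft_force: [1.7, -4.7, -3.7]
finger_gap: 0.0394
```

View pics/side13.png

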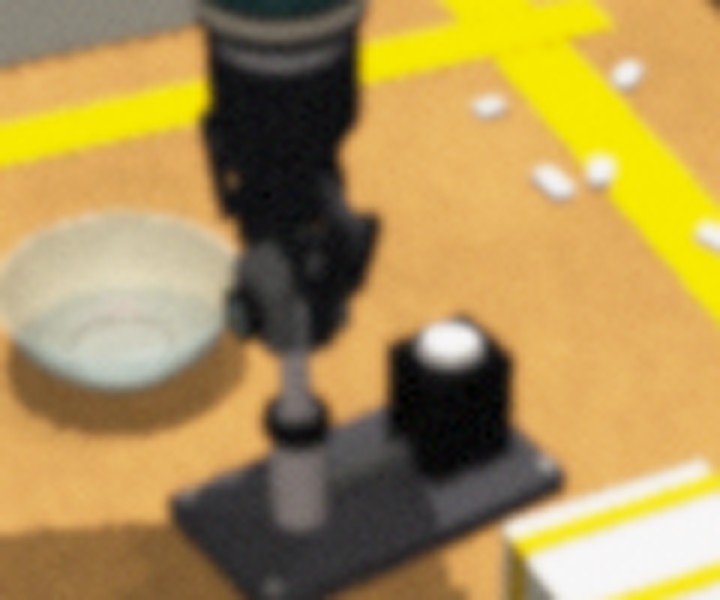

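View pics/wrist13.png

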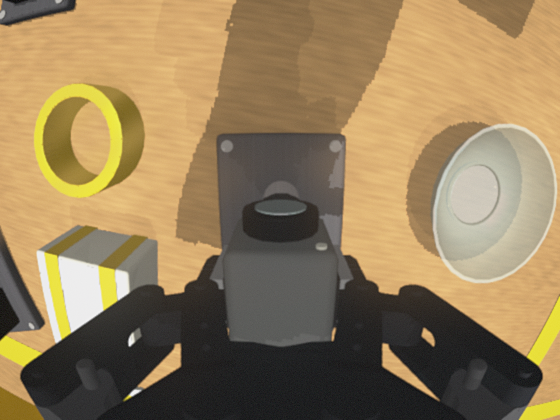

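The camera rises with the gripper and isn't slipping; it sits at the same place in the wrist view. On through the first stop.

```bash
for i in 1; do :; done; python3 -m handwheel '[[[0,0,-0.5],[0,0,0]],[[0,0,-1.0],[0,0,0]],[[0,0,-1.4],[0,0,0]],[[0,0,-1.7],[0,0,0]],[[0,0,-2.0],[0,0,0]]]';python3 -m handwheel '[[[0,0,-0.3],[0,0,0]],[[0,0,-0.6],[0,0,0]],[[0,0,-0.9],[0,0,0]],[[0,0,-1.2],[0,0,0]],[[0,0,-1.5],[0,0,0]]]'
```

```text
time: 13.48
tool_pos: [0.4626, 0.0058, 0.1415]
eef_rot: [180.0, -0.0, -168.7]
ft_force: [3.2, -4.9, -8.6]
finger_gap: 0.0398
time: 13.9
tool_pos: [0.4626, 0.0058, 0.1563]
eef_rot: [180.0, -0.0, -168.7]
ft_force: [2.9, -4.7, -8.2]
finger_gap: 0.0397
```

```bash
python3 -m handwheel '[[[0,0,-0.4],[0,0,0]],[[0,0,-0.8],[0,0,0]],[[0,0,-1.2],[0,0,0]],[[0,0,-1.6],[0,0,0]],[[0,0,-2.0],[0,0,0]]]';python3 -m handwheel '[[[0,0,-0.4],[0,0,0]],[[0,0,-0.8],[0,0,0]],[[0,0,-1.2],[0,0,0]],[[0,0,-1.5],[0,0,0]],[[0,0,-1.7],[0,0,0]]]';python3 -m handwheel '[[[0,0,-0.05],[0,0,0]],[[0,0,-0.1],[0,0,0]],[[0,0,-0.15],[0,0,0]],[[0,0,-0.2],[0,0,0]],[[0,0,-0.25],[0,0,0]]]'
```

```text
time: 14.32
tool_pos: [0.4626, 0.0058, 0.1764]
eef_rot: [180.0, -0.0, -168.7]
ft_force: [3.4, -5.3, -9.5]
finger_gap: 0.0396
time: 14.73
tool_pos: [0.4626, 0.0058, 0.1934]
eef_rot: [180.0, -0.0, -168.7]
ft_force: [2.5, -4.7, -8.3]
finger_gap: 0.0398
time: 15.15
tool_pos: [0.4626, 0.0058, 0.1957]
eef_rot: [180.0, -0.0, -168.7]
ft_force: [3.3, -4.7, -8.7]
finger_gap: 0.0399
```

```bash
python3 -m handwheel '[[[0,0,-0.05],[0,0,0]],[[0,0,-0.1],[0,0,0]],[[0,0,-0.15],[0,0,0]],[[0,0,-0.15],[0,0,0]],[[0,0,-0.15],[0,0,0]]]'; python3 - <<'E'
from h import *
for n in("side","wrist"):
    a=read_camera(n)[:,:,::-1]
    if n=='side':a=cv2.resize(a[110:230,210:340],None,fx=5,fy=5,interpolation=cv2.INTER_CUBIC)
    cv2.imwrite(f"pics/{n}14.png",a)
E
```

```text
time: 15.57
tool_pos: [0.4625, 0.0058, 0.1969]
eef_rot: [180.0, -0.1, -168.7]
ft_force: [4.3, -4.3, -11.4]
finger_gap: 0.0397
```

View pics/side14.png

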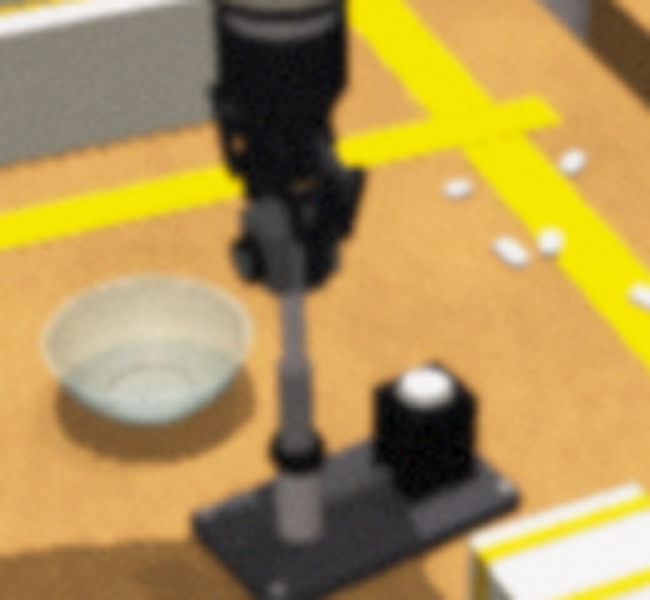

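View pics/wrist14.png

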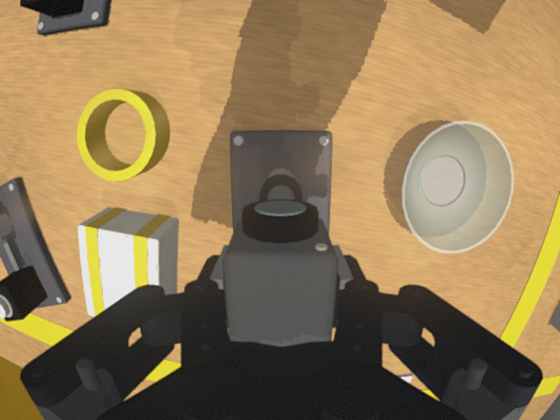

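Both tubes are out. The TCP has risen 120.2 mm, the force has stepped up at the stop, and nothing has slipped. One hold call, then hand in.

```bash
python3 -m handwheel '[[[0,0,0],[0,0,0]],[[0,0,0],[0,0,0]],[[0,0,0],[0,0,0]],[[0,0,0],[0,0,0]],[[0,0,0],[0,0,0]]]'; python3 -c "
from cell import close_job,status
print(status.read_state()['ft_force'],status.read_state()['tool_pos']);print(close_job())"
```

```text
time: 16.08
tool_pos: [0.4625, 0.0058, 0.1969]
eef_rot: [180.0, -0.1, -168.7]
ft_force: [4.0, -5.9, -11.3]
finger_gap: 0.0396
[  3.96962335  -5.88928264 -11.291745  ] [0.46251456 0.00582001 0.19692064]
the job is handed in; nothing more can be done
None
```

The job is handed in at about 16 s. The camera is held at the second stop with a 30 N grip setting, and `close_job` gave no verdict.

- **Button:** I pressed it to its hard stop, where the force rose to 22 N and the TCP stopped moving. It was still visibly down in the last side picture.
- **Lift:** I gripped the camera by its flat sides (gap 40 mm) and pulled straight up 120.2 mm. The pull was about 4 N on the inner tube and 8–9 N on the middle tube, rising to 11 N at the second stop. The camera stayed in the same place in the wrist view, so it did not slip.
- **Bystanders:** The bowl and parcel look untouched in the last side picture. The tape roll, seen in the wrist view, also looks undisturbed. I did not measure any of the three.
- **Disagreement:** The closed fingertips were about 22 mm behind the reported TCP, and about 38 mm when open, although the description puts the TCP at the very end of the fingers. I set the press and grip heights from contact force and the pictures instead.
- **Side force:** About 7 N of sideways force stayed on the wrist while holding, probably from a grip slightly off centre.

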